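# Sort wire-feed rollers onto keyed arbors

### The arm

A 6-joint arm with a two-finger parallel gripper is mounted at the origin on the work surface. World frame = base frame: x ahead of the robot, y to its left, z up, the work surface at z = 0. Lengths are in mm, angles in rad, forces in N, time in s.
With the tool pointing down it reaches from about 350 to 975 mm from the base axis. Payload 7.1 kg.
Tool frame: the origin (TCP) lies at the very end of the fingers, on their centre line; the grasp point (between the pads) lies tcp_to_grasp behind it (tcp_to_grasp is the distance from the TCP to the grasp point, in mm); z points along the fingers, x is the direction in which the jaws open and shut, and the axes are right-handed (so a half turn about z gives the same grasp; the last joint's range is limited). The gripper opens to 88 mm and grips with 3 to 60 N. Pads are 20 mm wide; open, the fingers measure 115 mm over their backs; the gripper's body (75 mm by 178 mm) begins 61 mm behind the grasp point.
Start: joints at [1.296, 0.423, 1.63, -0, 1.089, -0.019], TCP at [158.106, 604.655, 222.675] pointing down, gripper open.
Joint ranges: [-3, 3], [-0.9, 2.11], [0.09, 2.58], [-1.31, 4.45], [0.11, 2.69], [-2.54, 2.54]. Speed limits (rad/s): [2.39, 2.39, 3.01, 3.14, 3.14, 3.14].

### API

Orientations are given as a rotation vector (axis times angle).
In Python, from workcell import get_obs, get_image, close_job, recognise, mark_of, tcp_to_grasp gives the robot as it stands. The module is installed in compiled form; this text tells all that it offers.
- The arm moves only by the tool move_arm, never from a script. Its argument "motion" is a list of rows, each a list of 7 numbers: the shift along the world's x, y, z in mm, then the turn, a rotation vector about the world's x, y, z in rad, then the finger opening in mm, from 0 to 87.8. A call has 1 to 5 rows; each row is the pose to reach, as a shift and turn from the pose commanded when the call began; what a row does not reach only later rows make up. A row lasts 1/12 s, in which the tool goes at most 41.7 mm and 7.16 degrees, less where a joint would pass 70% of its speed; a pose out of reach is approached as far as the arm can. A call with a gripper value outside its range is refused whole. The fingers move at their own pace and stop on an object; the grip force is fixed at half the most. Time passes only in rows, so rows that repeat a pose let the fingers close. It gives the time, the measured TCP pose, the force and the opening at its end, in the units of the state.
- get_obs(): the state, without advancing time (a new reading comes with each control period).
- get_image(name): name is "scene" or "side" or "wrist"; returns a dict with "color" (420x560x3 uint8, red, green, blue), "mtx" (3x3 intrinsics, pixels), "k1" (the pictures are not rectified: a ray, as slopes to the right and down, at radius r is drawn at 1 + k1 r^2 times it, then the intrinsics apply), "camera_from_world" (4x4, takes a point from world to camera coordinates). Camera axes: x right, y up, looking along -z (the intrinsics and any distortion apply to the point x, -y, -z); pixel columns grow to the right and rows downward; lengths in mm; the calibration is good to about 2 mm. A picture is of the moment at which its call begins. There is no depth.
- close_job(): hands the job in, once; it reports no verdict.
Trained networks look in a picture, given as the dict that the camera call returned (one of the last four; its "shot" number tells which), for a name from the list of things; names that differ only in an ending like _2 or _b are one class to them, and where a whole thing is asked for, a point or a joint stands for the part that bears it (a point fixed in the world has none). Each returns a list of dicts, best first, with "p" (0 to 1); they miss things now and then, are a little off and sometimes report something else, mostly with a low value. They report only what shows in the picture. A call takes as long as a camera call. They do not tell look-alikes from the thing itself.
- recognise(picture, label): "bbox" ([centre column, centre row, width, height] in pixels, round what is visible of it).
- mark_of(picture, label): "location" ([row, column] in pixels: a listed point, or the origin of a listed thing).
The state is a dict: "t": time; "qpos": joint angles; "qvel": joint speeds; "joint_torque": joint torques, N m; "ee_pos": TCP position; "orientation": TCP orientation; "ft_force": force on the tool from outside, world axes, zero at the start; "moment": the same for the moment, N m; "width": finger opening in mm.
Only numpy, scipy, OpenCV 4.12 (cv2) and the standard library are available. Lean on these libraries where they do the work, as an engineer would, in place of code of your own. Each camera call takes 0.05 s, during which the arm holds its last target. There are 200 camera calls.

### The job

Put the four aluminium wire-feed rollers away on the two keyed arbors: each roller goes on the arbor whose two keys stand as its two keyways do (straight opposite, or at a right angle), the large roller at the bottom and the small one on top of it, both pushed fully home and left there. Leave the red dish and the tape roll that lie among them where they are.

Things in the scene. Friction and masses are not known exactly. Their poses are not given: they have to be found in the camera images.
- roller_opp_large: large wire-feed roller: aluminium wheel, 64 mm outside diameter, 18 mm thick, lying flat. Bore 25 mm across, with two keyways through its whole thickness, each 12 mm wide and reaching 19.5 mm from the axis. Keyways point along its +x and -x axes: in one line, 180 degrees apart. Origin: centre of the underside, on the axis; z up.
- roller_opp_small: small wire-feed roller: aluminium wheel, 48 mm outside diameter, 18 mm thick, lying flat. Bore 25 mm across, with two keyways through its whole thickness, each 12 mm wide and reaching 19.5 mm from the axis. Keyways point along its +x and -x axes: in one line, 180 degrees apart. Origin: centre of the underside, on the axis; z up.
- roller_right_large: large wire-feed roller: aluminium wheel, 64 mm outside diameter, 18 mm thick, lying flat. Bore 25 mm across, with two keyways through its whole thickness, each 12 mm wide and reaching 19.5 mm from the axis. Keyways point along its +x and +y axes: at a right angle to each other. Origin: centre of the underside, on the axis; z up.
- roller_right_small: small wire-feed roller: aluminium wheel, 48 mm outside diameter, 18 mm thick, lying flat. Bore 25 mm across, with two keyways through its whole thickness, each 12 mm wide and reaching 19.5 mm from the axis. Keyways point along its +x and +y axes: at a right angle to each other. Origin: centre of the underside, on the axis; z up.
- arbor_opp: fixed arbor: grey foot, 84 mm across, 8 mm high, its flat top is the seat; brass post, 20 mm diameter, tapered from 36 mm above the seat to its tip at 46 mm. Two keys 6 mm wide, reaching 17 mm from the axis and 34 mm above the seat, along its +x and -x axes, in one line, 180 degrees apart. A roller fits over it with 2.5 mm side play, 10 degrees turning play. Origin: foot underside centre; z up
- arbor_right: fixed arbor: grey foot, 84 mm across, 8 mm high, its flat top is the seat; brass post, 20 mm diameter, tapered from 36 mm above the seat to its tip at 46 mm. Two keys 6 mm wide, reaching 17 mm from the axis and 34 mm above the seat, along its +x and +y axes, at a right angle to each other. A roller fits over it with 2.5 mm side play, 10 degrees turning play. Origin: foot underside centre; z up
- dish: loose red plastic dish, empty, 88 mm across the rim and 22 mm high, a bystander; origin: centre of its underside, z up
- tape: loose roll of yellow tape lying flat, 72 mm outside diameter, 52 mm hole, 20 mm high, a bystander, the roll among the rollers and arbors (a like roll lies at the bench's far edge); origin: centre of its underside, z up
There are look-alikes about, which are no part of the job. What is shaped like the roller_right_small but orange is not meant.

How it is judged (in metres and radians):
At the end, for the whole second after the job is handed in: On each arbor its large roller is on the seat and its small one on top of that (undersides within 4 mm of 0 and 18 mm above the seat), within 6 mm of the axis, level to 0.1 rad, released and at rest; dish and tape roll within 30 mm of their start (horizontal distance between each of roller_opp_large, roller_opp_small and arbor_opp below 0.006 m and z of roller_opp_large in the frame of arbor_opp between 0.004 and 0.012 m and angle between each of roller_opp_large, roller_opp_small, roller_right_large, roller_right_small's own z axis and vertical below 0.1 rad and linear speed of each of roller_opp_large, roller_opp_small, roller_right_large, roller_right_small below 0.02 m/s and contact force between each of roller_opp_large, roller_opp_small, roller_right_large, roller_right_small and the fingers below 0.05 N and z of roller_opp_small in the frame of arbor_opp between 0.022 and 0.03 m and horizontal distance between each of roller_right_large, roller_right_small and arbor_right below 0.006 m and z of roller_right_large in the frame of arbor_right between 0.004 and 0.012 m and z of roller_right_small in the frame of arbor_right between 0.022 and 0.03 m and distance of each of dish, tape from where it was at the start of the episode below 0.03 m); the robot touches nothing.
It fails at once if the red dish was pushed more than 40 mm away (distance of dish from where it was at the start of the episode above 0.04 m).
It fails at once if the tape roll was pushed more than 40 mm away (distance of tape from where it was at the start of the episode above 0.04 m).
It also fails if it takes over 118 s, if anything falls off the work surface, if the arm or the gripper's body presses on something with over 40 N, if the wrist force passes 120 N, or if a joint passes its speed limit or range.

## Working session

There is one attempt and no reset: what is moved stays moved. The work goes in short steps, Python scripts to look and compute and a tool call to move; the robot and the scene stay as the last step left them, time stands still between calls to the robot, and variables do not carry over. Pictures are saved under pics/ and viewed, about 12 in all and at most 16, crops included, and the job is handed in when it is done.

Besides the shell and the picture viewer there is one more tool, called after "Call:" as name(argument=value, ...) on one line, values as JSON. move_arm: Moves the arm, as the interface text tells. Its arguments: {"type":"object","properties":{"motion":{"type":"array"}},"required":["motion"]}

```bash
mkdir -p pics; cat > h.py <<'E'
import numpy as np, cv2
from workcell import *
def save(im,n): cv2.imwrite('pics/'+n,cv2.cvtColor(im,cv2.COLOR_RGB2BGR))
def ray(pic,u,v):
    K=np.array(pic['mtx']);d=cv2.undistortPoints(np.array([[[u,v]]],float),K,np.array([pic['k1'],0,0,0,0],float))[0,0]
    T=np.array(pic['camera_from_world']);R=T[:3,:3];t=T[:3,3]
    return -R.T@t, R.T@np.array([d[0],-d[1],-1.])
def atz(pic,u,v,z):
    o,d=ray(pic,u,v);return (o+d*(z-o[2])/d[2])
def proj(pic,P):
    P=np.atleast_2d(np.array(P,float));T=np.array(pic['camera_from_world']);c=P@T[:3,:3].T+T[:3,3];c=c*[1,-1,-1]
    x=c[:,:2]/c[:,2:];r2=(x**2).sum(1,keepdims=True);x=x*(1+pic['k1']*r2);K=np.array(pic['mtx']);return x@K[:2,:2].T+K[:2,2]
E
python3 - <<'E'
from h import *
print(tcp_to_grasp if not callable(tcp_to_grasp) else tcp_to_grasp()); o=get_obs();print(o['ee_pos'],o['orientation'],o['width'])
for n in ['scene','side','wrist']:
    p=get_image(n);save(p['color'],n+'0.png');print(n,p['k1'],np.array(p['camera_from_world']).round(3).tolist(),np.array(p['mtx'])[0,0])
    if n!='wrist':
      for l in ['roller_opp_large','roller_opp_small','roller_right_large','roller_right_small','arbor_opp','arbor_right','dish','tape']:
        for m in mark_of(p,l)[:3]:
            r,c=m['location'];print(n,l,round(m['p'],2),round(c),round(r),atz(p,c,r,0).round().tolist()[:2])
E
```

```text
18.700000000000003
[157.95838792 604.15399628 221.92732303] [ 2.48597014e+00  1.91939827e+00 -1.86358423e-03] 87.83813693749576
scene -0.0669689203966794 [[-0.309, 0.951, 0.004, 165.465], [-0.624, -0.206, 0.754, 283.837], [0.717, 0.23, 0.657, -1483.907], [0.0, 0.0, 0.0, 1.0]] 533.6106092923027
scene roller_opp_large 0.72 306 279 [625.0, 77.0]
scene roller_opp_small 0.98 150 236 [612.0, -265.0]
scene roller_opp_small 0.62 220 256 [621.0, -103.0]
scene roller_right_large 0.77 344 218 [432.0, 106.0]
scene roller_right_small 0.97 390 235 [454.0, 209.0]
scene roller_right_small 0.7 432 242 [447.0, 295.0]
scene arbor_opp 0.73 168 186 [449.0, -308.0]
scene arbor_right 0.71 224 253 [610.0, -100.0]
scene dish 0.86 403 298 [615.0, 261.0]
scene tape 0.69 247 195 [423.0, -122.0]
side -0.1397526482999142 [[0.994, -0.111, 0.004, -531.472], [0.058, 0.556, 0.829, -70.776], [-0.094, -0.824, 0.559, -980.643], [0.0, 0.0, 0.0, 1.0]] 431.41419876078254
side roller_opp_large 0.61 309 203 [627.0, 76.0]
side roller_opp_large 0.2 246 326 [444.0, -310.0]
side roller_opp_small 0.58 325 300 [599.0, -262.0]
side roller_right_large 0.56 237 201 [443.0, 104.0]
side roller_right_large 0.4 294 169 [613.0, 255.0]
side roller_right_small 0.57 240 184 [453.0, 189.0]
side roller_right_small 0.48 235 165 [444.0, 298.0]
side arbor_opp 0.75 246 324 [445.0, -305.0]
side arbor_right 0.87 320 245 [621.0, -96.0]
side dish 0.94 294 168 [615.0, 261.0]
side tape 0.92 235 259 [431.0, -123.0]
wrist -0.08137576335590524 [[0.253, 0.967, 0.0, -625.411], [-0.925, 0.242, -0.292, 34.632], [-0.283, 0.074, 0.956, -390.203], [0.0, 0.0, 0.0, 1.0]] 338.15034490414286
```

```bash
python3 - <<'E'
from h import *
a=cv2.imread('pics/scene0.png');b=cv2.imread('pics/side0.png')
cv2.imwrite('pics/s1.png',cv2.resize(a[150:340,90:490],(800,380),interpolation=cv2.INTER_CUBIC))
cv2.imwrite('pics/s2.png',cv2.resize(b[140:360,180:400],(600,600),interpolation=cv2.INTER_CUBIC))
E
```

```text
(no output)
```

View pics/s1.png

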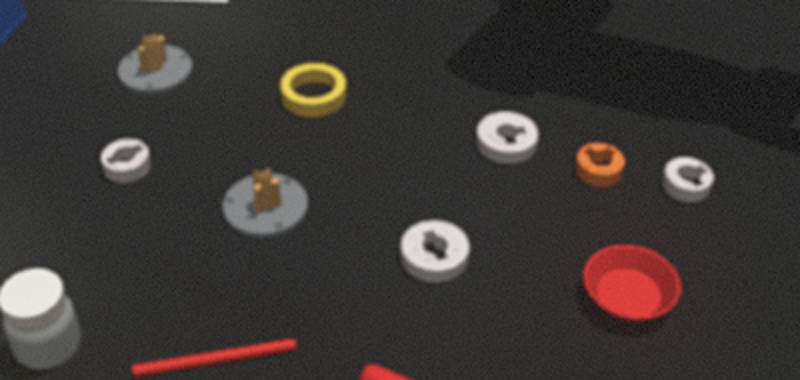

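View pics/s2.png

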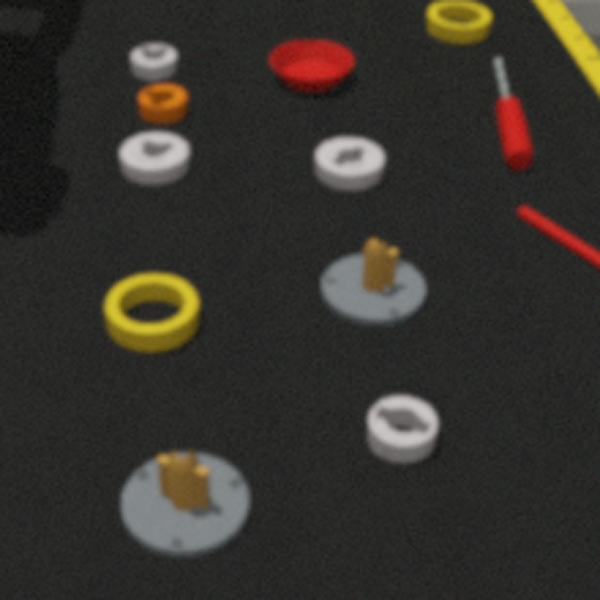

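The side and scene views show the following:
- Arbor_opp is at about (447,-307) and arbor_right at about (620,-98).
- Large right roller is at about (436,105) and large opp roller at about (626,76).
- Small opp roller is at about (605,-263) and small right roller (white) at about (445,296). The orange look-alike is at (453,199).

Next I move to above the large right roller.

Call:
move_arm(motion=[[18.5,-33.3,-6,0,0,0,87.8],[37,-66.6,-12,0,0,0,87.8],[55.5,-100,-18,0,0,0,87.8],[74,-133,-24,0,0,0,87.8],[92.5,-166.5,-30,0,0,0,87.8]])

```text
t: 1.37
ee_pos: [251.1, 436.7, 192.6]
orientation: [-2.486, -1.921, -0.001]
ft_force: [1.0, 1.1, -0.4]
width: 88.0
```

Call:
move_arm(motion=[[18.5,-33.3,-6,0,0,0,87.8],[37,-66.6,-12,0,0,0,87.8],[55.5,-100,-18,0,0,0,87.8],[74,-133,-24,0,0,0,87.8],[92.5,-166.5,-30,0,0,0,87.8]])

```text
t: 1.78
ee_pos: [343.8, 270.2, 162.8]
orientation: [2.486, 1.92, 0.002]
ft_force: [0.3, 0.1, 0.2]
width: 87.8
```

Call:
move_arm(motion=[[18.5,-33.3,-6,0,0,0,87.8],[37,-66.6,-12,0,0,0,87.8],[55.5,-100,-18,0,0,0,87.8],[74,-133,-24,0,0,0,87.8],[92.5,-166.5,-30,0,0,0,87.8]])

```text
t: 2.2
ee_pos: [436.5, 103.4, 132.7]
orientation: [2.486, 1.92, 0.001]
ft_force: [0.6, 1.2, -0.4]
width: 87.6
```

```bash
python3 - <<'E'
from h import *
o=get_obs();print(o['ee_pos'],o['orientation'],o['ft_force'])
p=get_image('wrist');save(p['color'],'w1.png')
for l in ['roller_right_large','roller_right_small','roller_opp_large']:
    for m in mark_of(p,l)[:3]:
        r,c=m['location'];print(l,round(m['p'],2),round(c),round(r),atz(p,c,r,0).round(1).tolist()[:2])
E
```

```text
[436.49498977 103.41633845 132.69205952] [2.48639033e+00 1.91969092e+00 1.29189915e-03] [ 0.57285234  1.24312508 -0.38626581]
roller_right_large 0.79 284 203 [440.9, 104.3]
roller_right_small 0.75 399 190 [455.4, 207.6]
roller_right_small 0.69 497 158 [448.6, 301.1]
roller_right_small 0.35 61 251 [432.8, -119.6]
roller_opp_large 0.95 302 363 [619.9, 78.0]
```

View pics/w1.png

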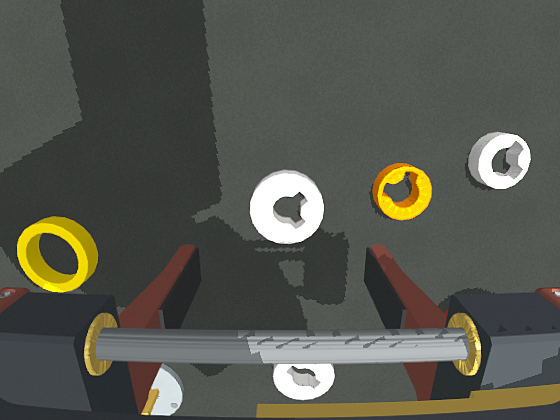

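The large right roller shows at pixel (287,207), the orange one at (402,192), the small right roller at (500,160) and the tape at (57,253). Next I rectify the top plane to get the keyway angle.

```bash
cat >> h.py <<'E'
def rect(pic,x,y,z,half=45,s=4):
    n=2*half*s;g=(np.arange(n)+.5)/s-half;X,Y=np.meshgrid(x+g,y-g)   # cols=+x, rows down=-y
    q=proj(pic,np.c_[X.ravel(),Y.ravel(),np.full(X.size,z)]).astype(np.float32)
    return cv2.remap(pic['color'],q[:,0].reshape(n,n),q[:,1].reshape(n,n),cv2.INTER_CUBIC)
E
python3 - <<'E'
from h import *
p=get_image('wrist')
A=np.hstack([rect(p,440.9,104.3,18,40,5),rect(p,448,300,18,40,5)]);save(A,'r1.png')
np.save('p1.npy',p,allow_pickle=True)
E
```

```text
(no output)
```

View pics/r1.png

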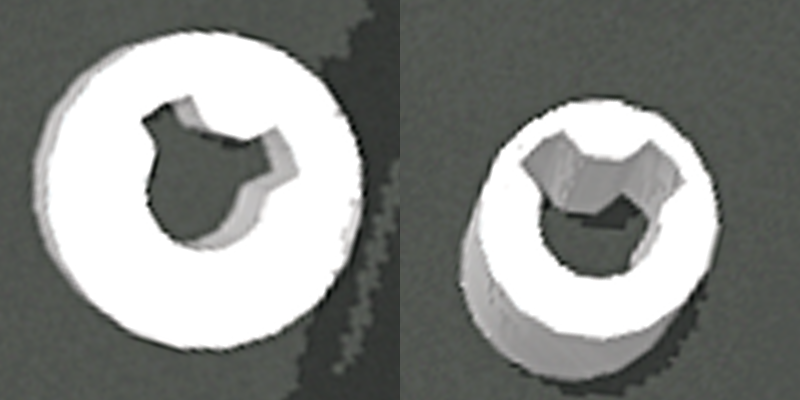

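```bash
cat >> h.py <<'E'
from scipy.optimize import minimize
def model(n,half,s,R,kind,cx,cy,th):
    g=(np.arange(n)+.5)/s-half;X,Y=np.meshgrid(g-cx,-g-cy);r=np.hypot(X,Y)
    sg=lambda d:1/(1+np.exp(-np.clip(d,-20,20)*2))
    hole=sg(12.5-r)
    for a in (th,th+(np.pi if kind=='opp' else np.pi/2)):
        u=X*np.cos(a)+Y*np.sin(a);v=-X*np.sin(a)+Y*np.cos(a)
        hole=np.maximum(hole,sg(np.minimum(np.minimum(19.5-np.hypot(u,v),6-abs(v)),u)))
    return sg(R-r)*(1-hole)
def fit(pic,x,y,ztop,R,kind,thr=235,half=45,s=3):
    """top face centre and angle (deg), and residual"""
    im=rect(pic,x,y,ztop,half,s);M=(im.min(2)>thr).astype(float);n=M.shape[0]
    ys,xs=np.nonzero(M);c0=[0,0]
    lab,L,st,ce=cv2.connectedComponentsWithStats(M.astype(np.uint8))
    if lab>1:
        k=1+np.argmax(st[1:,4]);M=(L==k).astype(float)
        bx=st[k];c0=[(bx[0]+bx[2]/2)/s-half,half-(bx[1]+bx[3]/2)/s]
    f=lambda q:((model(n,half,s,R,kind,*q)-M)**2).sum()/s**2
    best=min((f([*c0,t]),t) for t in np.arange(0,2*np.pi if kind=='right' else np.pi,.1))
    r=minimize(f,[*c0,best[1]],method='Nelder-Mead',options=dict(initial_simplex=[[*c0,best[1]],[c0[0]+2,c0[1],best[1]],[c0[0],c0[1]+2,best[1]],[*c0,best[1]+.1]]))
    return round(x+r.x[0],2),round(y+r.x[1],2),round(np.degrees(r.x[2]),1),round(r.fun,1)
E
python3 - <<'E'
from h import *
p=np.load('p1.npy',allow_pickle=True).item()
print(fit(p,441,104,18,32,'right'),fit(p,448,300,18,24,'right'))
# rough arbor azimuth in side/scene
for n,z in (('side',42),('scene',42)):
    q=get_image(n)
    save(np.hstack([rect(q,620,-98,z,35,5),rect(q,447,-307,z,35,5)]),n+'_arb.png')
    q2=rect(q,620,-98,z,35,5)
a=cv2.imread('pics/side_arb.png');b=cv2.imread('pics/scene_arb.png');cv2.imwrite('pics/arb.png',cv2.resize(np.vstack([a,b]),(600,600)))
E
```

```text
(np.float64(441.84), np.float64(106.25), np.float64(25.0), np.float64(142.8)) (np.float64(447.61), np.float64(296.25), np.float64(38.8), np.float64(91.1))
```

View pics/arb.png

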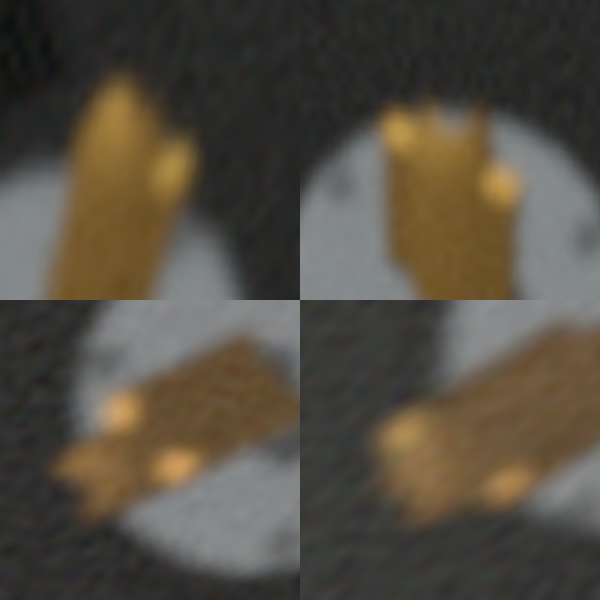

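Keyways and arbor angles: roller_right_large is at (441.8,106.3) with θ≈25°. Arbor_right has θ≈0° and arbor_opp θ≈-28°. Now I descend and grasp.

Call:
move_arm(motion=[[6,1.2,-38,0,0,0,82],[6,1.2,-76,0,0,0,82],[6,1.2,-110,0,0,0,82],[6,1.2,-130.5,0,0,0,82],[6,1.2,-130.5,0,0,0,82]])

```text
t: 2.97
ee_pos: [441.3, 107.9, 1.1]
orientation: [-2.483, -1.924, 0.001]
ft_force: [0.6, 0.0, 0.3]
width: 81.9
```

Call:
move_arm(motion=[[0,0,0,0,0,0,56],[0,0,0,0,0,0,56],[0,0,0,0,0,0,56],[0,0,0,0,0,0,56],[0,0,0,0,0,0,56]])

```text
t: 3.38
ee_pos: [441.5, 106.8, 2.4]
orientation: [2.486, 1.921, 0.0]
ft_force: [-0.7, 0.3, -0.8]
width: 64.2
```

Call:
move_arm(motion=[[0,0,10,0,0,0,56],[0,0,30,0,0,0,56],[0,0,60,0,0,0,56],[0,0,100,0,0,0,56]])

```text
t: 3.72
ee_pos: [439.7, 105.9, 102.2]
orientation: [-2.485, -1.918, 0.007]
ft_force: [0.3, 0.9, -1.3]
width: 64.1
```

```bash
python3 - <<'E'
from h import *
o=get_obs();print(o['ee_pos'],o['orientation'],o['ft_force'],o['width'])
p=get_image('wrist');save(p['color'],'w2.png')
e=o['ee_pos'];save(rect(p,e[0],e[1],e[2]+16.5,45,4),'r2.png')
print(fit(p,e[0],e[1],e[2]+16.5,32,'right'))
E
```

```text
[439.66767048 105.86481789 102.18990191] [-2.48522052 -1.91849629  0.00668123] [ 0.29616962  0.87967568 -1.325676  ] 64.05929407452503
(np.float64(440.33), np.float64(106.59), np.float64(275.9), np.float64(1497.6))
```

View pics/w2.png

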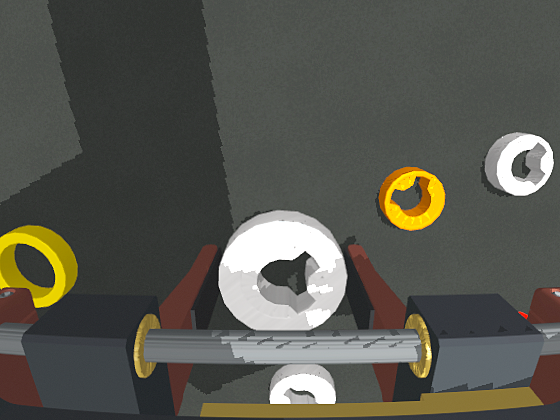

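Grasped: the large right roller sits centred between the fingers at pixel (284,268), width 64. I go past arbor_right so the wrist camera looks down on it.

Call:
move_arm(motion=[[23.3,-26,0,0,0,-0.044,56],[46.6,-52,0,0,0,-0.087,56],[69.9,-78,0,0,0,-0.131,56],[93.2,-104,0,0,0,-0.174,56],[116.5,-130,0,0,0,-0.218,56]])

```text
t: 4.18
ee_pos: [559.0, -25.1, 103.0]
orientation: [2.682, 1.635, 0.001]
ft_force: [-0.0, 2.0, -1.6]
width: 63.9
```

Call:
move_arm(motion=[[23.3,-26,0,0,0,-0.044,56],[46.6,-52,0,0,0,-0.087,56],[69.9,-78,0,0,0,-0.131,56],[93.2,-104,0,0,0,-0.174,56],[116.5,-130,0,0,0,-0.218,56]])

```text
t: 4.6
ee_pos: [675.2, -155.2, 102.7]
orientation: [-2.845, -1.333, 0.0]
ft_force: [-0.1, 1.0, -1.5]
width: 64.1
```

Call:
move_arm(motion=[[0,0,0,0,0,0,56],[0,0,0,0,0,0,56]])

```text
t: 4.77
ee_pos: [675.0, -155.2, 102.3]
orientation: [2.844, 1.334, 0.001]
ft_force: [-0.6, -0.1, -1.8]
width: 64.1
```

```bash
python3 - <<'E'
from h import *
o=get_obs();print(o['ee_pos'],o['orientation'],o['ft_force'],o['width'])
p=get_image('wrist');save(p['color'],'w3.png');np.save('p3.npy',p,allow_pickle=True)
for m in mark_of(p,'arbor_right')[:2]:
    r,c=m['location'];print(round(m['p'],2),round(c),round(r),atz(p,c,r,0).round(1).tolist()[:2])
A=[rect(p,613,-102,z,50,4) for z in (42,8)];save(np.hstack(A),'r3.png')
E
```

```text
[ 675.01429008 -155.17233707  102.33913635] [2.84413409e+00 1.33370560e+00 6.57225572e-04] [-0.64591965 -0.12035058 -1.84545639] 64.07019832876414
```

View pics/r3.png

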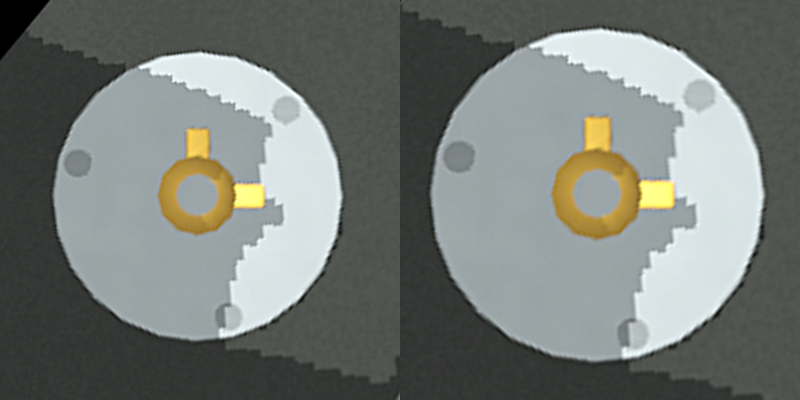

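The rectified view shows arbor_right's foot and post centred at about (612.3,-100.8). Its keys point along +x and +y, so θ≈0°. Now I check the roller in the hand.

```bash
python3 - <<'E'
from h import *
p=np.load('p3.npy',allow_pickle=True).item()
x,y,z=675,-155,102.2+16.3
im=rect(p,x,y,z,45,4);save(np.hstack([im,rect(p,x,y,z-18,45,4)]),'r4.png')
for t in (90,110,130,150,200): print(t,fit(p,x,y,z,32,'right',thr=t))
E
```

```text
90 (np.float64(673.19), np.float64(-153.3), np.float64(9.9), np.float64(428.5))
110 (np.float64(673.2), np.float64(-153.3), np.float64(8.3), np.float64(419.6))
130 (np.float64(673.2), np.float64(-153.32), np.float64(8.3), np.float64(409.6))
150 (np.float64(673.74), np.float64(-153.95), np.float64(355.1), np.float64(243.9))
200 (np.float64(675.22), np.float64(-155.0), np.float64(0.1), np.float64(261.2))
```

View pics/r4.png

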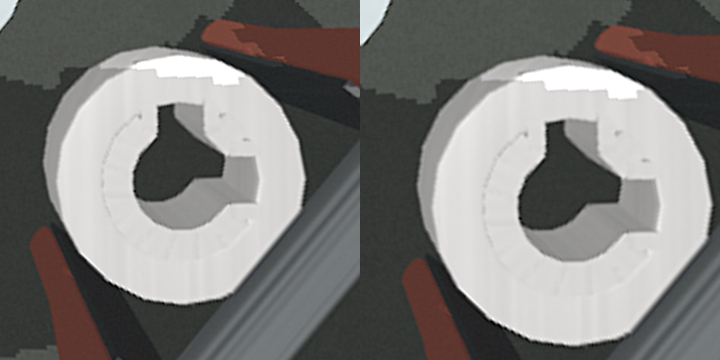

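Roller in hand: (675.2,-155.0), θ 0.1° in the same picture. That makes the shift to the arbor (-62.9,+54.2).

Call:
move_arm(motion=[[-21,18,0,0,0,0,56],[-42,36,0,0,0,0,56],[-62.9,54.2,0,0,0,0,56],[-62.9,54.2,-25,0,0,0,56],[-62.9,54.2,-50,0,0,0,56]])

```text
t: 5.28
ee_pos: [610.7, -97.2, 53.7]
orientation: [2.84, 1.341, 0.003]
ft_force: [-0.0, -0.4, -1.5]
width: 64.1
```

Call:
move_arm(motion=[[0,0,-6,0,0,0,56],[0,0,-12,0,0,0,56],[0,0,-18,0,0,0,56]])

```text
t: 5.53
ee_pos: [611.6, -98.9, 34.4]
orientation: [-2.842, -1.338, 0.0]
ft_force: [0.1, -0.2, -1.5]
width: 64.3
```

Call:
move_arm(motion=[[0,0,-9,0,0,0,56],[0,0,-18,0,0,0,56],[0,0,-23,0,0,0,56],[0,0,-24,0,0,0,56],[0,0,-24,0,0,0,56]])

```text
t: 5.95
ee_pos: [611.6, -99.5, 9.8]
orientation: [-2.843, -1.336, 0.001]
ft_force: [0.0, 0.3, -0.9]
width: 63.9
```

Call:
move_arm(motion=[[0,0,0,0,0,0,80],[0,0,0,0,0,0,84],[0,0,0,0,0,0,84],[0,0,20,0,0,0,84],[0,0,50,0,0,0,84]])

```text
t: 6.37
ee_pos: [609.5, -99.1, 58.2]
orientation: [-2.84, -1.335, 0.007]
ft_force: [0.5, 0.2, 0.3]
width: 83.7
```

Call:
move_arm(motion=[[0,0,25,0,0,0,84],[-11.8,35.7,50,0,0,0,84],[-23.6,71.4,50,0,0,0,84],[-35.4,107,50,0,0,0,84],[-47.2,142.8,50,0,0,0,84]])

```text
t: 6.78
ee_pos: [564.4, 44.5, 111.3]
orientation: [2.843, 1.335, 0.003]
ft_force: [0.7, 0.7, -1.0]
width: 83.8
```

Call:
move_arm(motion=[[-12,37,0,0,0,0,84],[-24,74,0,0,0,0,84],[-36,111,0,0,0,0,84],[-48,147,0,0,0,0,84],[-60,183,0,0,0,0,84]])

```text
t: 7.2
ee_pos: [503.8, 228.1, 110.6]
orientation: [2.843, 1.337, 0.001]
ft_force: [0.4, -0.6, -0.1]
width: 84.1
```

Call:
move_arm(motion=[[-10.8,31,-10,0,0,0,84],[-10.8,31,-20,0,0,0,84],[-10.8,31,-20,0,0,0,84]])

```text
t: 7.45
ee_pos: [492.2, 258.3, 88.8]
orientation: [2.841, 1.342, -0.003]
ft_force: [0.0, 0.1, -0.1]
width: 84.0
```

```bash
python3 - <<'E'
from h import *
o=get_obs();print(o['ee_pos'],o['orientation'],o['width'])
p=get_image('wrist');save(p['color'],'w5.png');np.save('p5.npy',p,allow_pickle=True)
for t in (150,180,200,235):print(fit(p,447.6,296,18,24,'right',thr=t))
save(rect(p,447.6,296,18,45,4),'r5.png')
E
```

```text
[492.16677038 258.34298606  88.83289631] [ 2.84052987  1.34167663 -0.00330771] 84.0285330240741
(np.float64(447.87), np.float64(297.5), np.float64(40.4), np.float64(125.9))
(np.float64(447.85), np.float64(297.51), np.float64(40.2), np.float64(117.2))
(np.float64(447.84), np.float64(297.52), np.float64(40.0), np.float64(109.6))
(np.float64(447.93), np.float64(297.45), np.float64(39.6), np.float64(82.1))
```

View pics/w5.png

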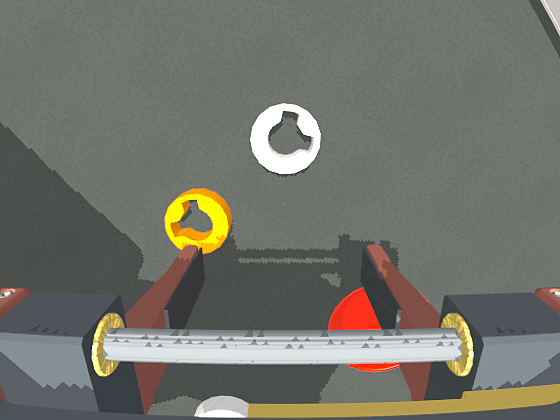

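The white small right roller shows at pixel (285,138), measured at (447.9,297.5) with θ 39.8°. The orange one is clear of the fingers.

Call:
move_arm(motion=[[-23,20,-10,0,0,0,70],[-45.9,40.1,-20,0,0,0,70],[-45.9,40.1,-55,0,0,0,70],[-45.9,40.1,-85,0,0,0,70],[-45.9,40.1,-88.5,0,0,0,70]])

```text
t: 7.92
ee_pos: [447.6, 296.6, 0.2]
orientation: [-2.844, -1.335, 0.003]
ft_force: [-9.4, 1.1, 28.5]
width: 69.6
```

Call:
move_arm(motion=[[0,0,0,0,0,0,70],[0,0,0,0,0,0,40],[0,0,0,0,0,0,40],[0,0,0,0,0,0,40],[0,0,0,0,0,0,40]])

```text
t: 8.33
ee_pos: [448.4, 297.0, 2.1]
orientation: [2.844, 1.335, 0.001]
ft_force: [0.6, -1.3, 1.7]
width: 47.5
```

Call:
move_arm(motion=[[0,0,0,0,0,0,40],[0,0,10,0,0,0,40],[0,0,40,0,0,0,40],[0,0,75,0,0,0,40],[0,0,110,0,0,0,40]])

```text
t: 8.75
ee_pos: [447.0, 297.0, 112.9]
orientation: [2.843, 1.337, -0.003]
ft_force: [0.9, 0.2, -0.7]
width: 47.4
```

Call:
move_arm(motion=[[12.9,-34.4,0,0,0,-0.0496,40],[25.8,-68.8,0,0,0,-0.0992,40],[38.7,-103.2,0,0,0,-0.1488,40],[51.6,-137.6,0,0,0,-0.1984,40],[64.5,-172,0,0,0,-0.248,40]])

```text
t: 9.17
ee_pos: [512.5, 124.1, 112.6]
orientation: [-2.987, -0.972, -0.001]
ft_force: [0.6, 0.1, -0.2]
width: 47.5
```

Call:
move_arm(motion=[[12.9,-34.4,0,0,0,-0.0496,40],[25.8,-68.8,0,0,0,-0.0992,40],[38.7,-103.2,0,0,0,-0.1488,40],[51.6,-137.6,0,0,0,-0.1984,40],[64.5,-172,0,0,0,-0.248,40]])

```text
t: 9.58
ee_pos: [577.0, -48.3, 112.5]
orientation: [-3.085, -0.594, -0.0]
ft_force: [0.4, 0.9, -0.7]
width: 47.2
```

Call:
move_arm(motion=[[12.9,-34.4,0,0,0,-0.0496,40],[25.8,-68.8,0,0,0,-0.0992,40],[38.7,-103.2,0,0,0,-0.1488,40],[51,-137.5,0,0,0,-0.199,40],[51,-137.5,0,0,0,-0.199,40]])

```text
t: 10.0
ee_pos: [630.1, -189.9, 112.9]
orientation: [3.126, 0.279, 0.006]
ft_force: [-0.5, -0.4, -0.2]
width: 47.6
```

```bash
python3 - <<'E'
from h import *
o=get_obs();e=o['ee_pos'];print(e,o['orientation'],o['width'])
p=get_image('wrist');save(p['color'],'w6.png');np.save('p6.npy',p,allow_pickle=True)
x,y,z=628,-184,111.7+16.3
for t in (150,180,200,220,235):print(t,'held',fit(p,x,y,z,24,'right',thr=t,half=35),'seated',fit(p,612.3,-100.8,26,32,'right',thr=t))
save(np.hstack([rect(p,612.3,-100.8,26,45,4),rect(p,612.3,-100.8,42,22.5,8),]),'r6.png');save(rect(p,x,y,z,35,5),'r6h.png')
E
```

```text
[ 630.13694001 -189.89691853  112.93280884] [3.12642128 0.27862898 0.00582124] 47.638803722385504
150 held (np.float64(629.7), np.float64(-188.95), np.float64(-1.4), np.float64(98.5)) seated (np.float64(612.95), np.float64(-99.04), np.float64(-1.1), np.float64(956.1))
180 held (np.float64(629.71), np.float64(-189.08), np.float64(-1.3), np.float64(112.9)) seated (np.float64(612.85), np.float64(-99.03), np.float64(-1.2), np.float64(813.7))
200 held (np.float64(629.72), np.float64(-189.14), np.float64(-1.4), np.float64(145.2)) seated (np.float64(612.87), np.float64(-98.96), np.float64(-1.5), np.float64(766.0))
220 held (np.float64(635.83), np.float64(-110.17), np.float64(143.2), np.float64(11.6)) seated (np.float64(612.93), np.float64(-100.22), np.float64(1.1), np.float64(258.7))
235 held (np.float64(593.39), np.float64(-256.94), np.float64(101.9), np.float64(0.6)) seated (np.float64(613.19), np.float64(-100.36), np.float64(92.8), np.float64(787.6))Traceback (most recent call last):
  File "<stdin>", line 6, in <module>
  File "h.py", line 16, in rect
    return cv2.remap(pic['color'],q[:,0].reshape(n,n),q[:,1].reshape(n,n),cv2.INTER_CUBIC)
                                  ~~~~~~~~~~~~~~^^^^^
TypeError: 'float' object cannot be interpreted as an integer
```

```bash
python3 - <<'E'
from h import *
o=get_obs();e=o['ee_pos'];print(e,o['qvel'],o['width'])
p=get_image('wrist');np.save('p6.npy',p,allow_pickle=True)
x,y,z=628,-186,111.7+16.3
for t in (150,180,210):print(t,'held',fit(p,x,y,z,24,'right',thr=t,half=35))
print(get_obs()['ee_pos'])
save(np.vstack([np.hstack([rect(p,612.3,-100.8,26,50,4),rect(p,612.3,-100.8,42,25,8)])]),'r6.png')
E
```

```text
[ 628.65902879 -187.15544186  112.38599578] [ 0.05127082 -0.0155449   0.06142795  0.01459658  0.00276181 -0.00197292] 47.299102494638575
150 held (np.float64(628.2), np.float64(-185.95), np.float64(-1.3), np.float64(116.3))
180 held (np.float64(628.24), np.float64(-186.08), np.float64(-1.1), np.float64(131.7))
210 held (np.float64(628.53), np.float64(-185.87), np.float64(260.9), np.float64(807.0))
[ 627.62337314 -185.18006445  111.95927116]
```

View pics/r6.png

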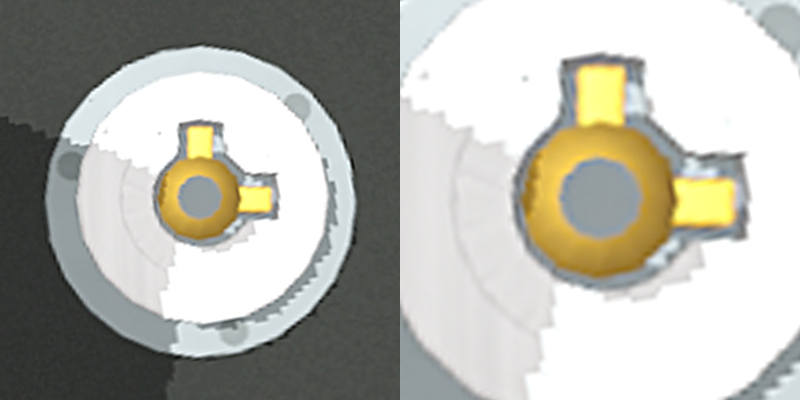

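The large right roller is seated on its arbor with both keys in the keyways. The arm was still settling, so I take one settled measurement.

```bash
python3 - <<'E'
from h import *
for i in range(2): p=get_image('wrist');o=get_obs()
print(o['ee_pos'],np.abs(o['qvel']).max())
for t in (150,180):print(t,'held',fit(p,628,-185,128,24,'right',thr=t,half=35))
im=rect(p,612.3,-100.8,42,25,8);h=cv2.cvtColor(im,cv2.COLOR_RGB2HSV)
M=((h[...,0]>12)&(h[...,0]<35)&(h[...,1]>110)).astype(np.uint8)
# post+keys model
g=(np.arange(400)+.5)/8-25
def mod(q):
    X,Y=np.meshgrid(g-q[0],-g-q[1]);m=np.hypot(X,Y)<10
    return m
c=cv2.HoughCircles(cv2.GaussianBlur(M*255,(5,5),0),cv2.HOUGH_GRADIENT,2,400,param1=100,param2=10,minRadius=70,maxRadius=95);print(c, M.mean())
c=c[0,0];print('post',612.3+c[0]/8-25,-100.8+25-c[1]/8)
E
```

```text
[ 626.99753335 -183.14006415  111.71793885] 0.016329292359227837
150 held (np.float64(626.65), np.float64(-182.42), np.float64(-1.1), np.float64(138.6))
180 held (np.float64(626.72), np.float64(-182.54), np.float64(-0.9), np.float64(154.2))
[[[197. 197.  78.]]] 0.1107625
post 611.925 -100.425
```

Call:
move_arm(motion=[[-5.5,28,0,0,0,0.018,40],[-11,56,0,0,0,0.018,40],[-16,83.3,0,0,0,0.018,40],[-16,83.3,-15,0,0,0.018,40],[-16,83.3,-30,0,0,0.018,40]])

```text
t: 10.62
ee_pos: [611.6, -97.4, 82.6]
orientation: [3.125, 0.324, 0.002]
ft_force: [0.8, 0.1, -0.7]
width: 47.4
```

Call:
move_arm(motion=[[0,0,-12,0,0,0,40],[0,0,-18,0,0,0,40],[0,0,-24,0,0,0,40],[0,0,-30,0,0,0,40],[0,0,-36,0,0,0,40]])

```text
t: 11.03
ee_pos: [612.0, -100.9, 45.5]
orientation: [3.125, 0.317, 0.001]
ft_force: [0.2, 0.2, -0.5]
width: 47.7
```

Call:
move_arm(motion=[[0,0,-6,0,0,0,40],[0,0,-12,0,0,0,40],[0,0,-16,0,0,0,40],[0,0,-17.5,0,0,0,40],[0,0,-17.5,0,0,0,40]])

```text
t: 11.45
ee_pos: [611.8, -100.9, 28.2]
orientation: [-3.126, -0.316, 0.0]
ft_force: [-0.1, -1.0, -0.5]
width: 47.6
```

Call:
move_arm(motion=[[0,0,0,0,0,0,60],[0,0,0,0,0,0,70],[0,0,10,0,0,0,80],[0,0,40,0,0,0,84],[0,0,70,0,0,0,84]])

```text
t: 11.87
ee_pos: [610.7, -100.5, 98.3]
orientation: [-3.125, -0.317, 0.004]
ft_force: [0.9, -0.4, -1.1]
width: 77.4
```

Call:
move_arm(motion=[[8,36,0,0,0,0,84],[16,72,0,0,0,0,84],[24,109,0,0,0,0,84],[24,109,0,0,0,0,84],[24,109,0,0,0,0,84]])

```text
t: 12.28
ee_pos: [636.3, 10.1, 99.1]
orientation: [3.125, 0.322, 0.002]
ft_force: [0.1, -0.2, -0.8]
width: 83.7
```

```bash
python3 - <<'E'
from h import *
for i in range(3): p=get_image('wrist');o=get_obs()
print(o['ee_pos'],np.abs(o['qvel']).max())
m=mark_of(p,'roller_opp_large')[:2];print(m);
r,c=m[0]['location'];X=atz(p,c,r,0);print(X)
for t in (150,200,235):print(t,fit(p,X[0],X[1],18,32,'opp',thr=t))
save(np.hstack([rect(p,X[0],X[1],18,45,4),cv2.resize(p['color'],(480,360))]),'r7.png')
E
```

```text
[635.55096342   7.43185947  98.40644306] 0.013293622187183751
[{'location': [117.4, 284.5], 'p': 0.6}]
[622.74368059  79.25237948   0.        ]
150 (np.float64(623.12), np.float64(78.16), np.float64(38.4), np.float64(126.3))
200 (np.float64(623.11), np.float64(78.12), np.float64(38.4), np.float64(117.2))
235 (np.float64(623.15), np.float64(78.05), np.float64(38.4), np.float64(127.3))
```

View pics/r7.png

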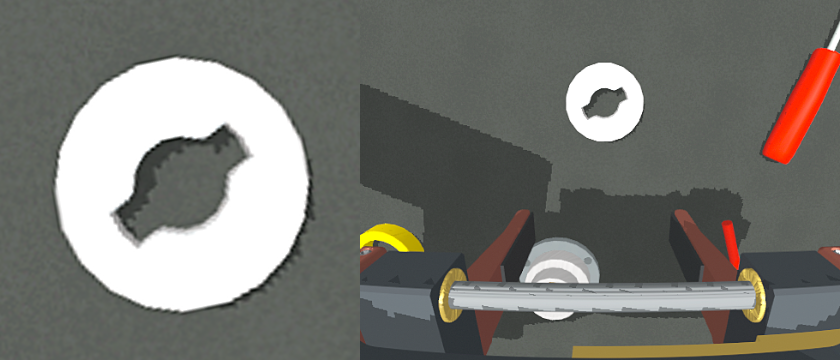

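The large opp roller is at (623.1,78.1) with θ 38.4°, so it needs about -66° of turn for arbor_opp.

Call:
move_arm(motion=[[-6,35,-10,0,0,0,84],[-12.7,69.8,-20,0,0,0,84],[-12.7,69.8,-50,0,0,0,84],[-12.7,69.8,-75,0,0,0,84],[-12.7,69.8,-90,0,0,0,84]])

```text
t: 12.9
ee_pos: [621.6, 77.3, 5.9]
orientation: [3.126, 0.316, -0.004]
ft_force: [0.0, -0.8, 0.5]
width: 83.7
```

Call:
move_arm(motion=[[0,0,-4,0,0,0,84],[0,0,-6.3,0,0,0,84],[0,0,-6.3,0,0,0,56],[0,0,-6.3,0,0,0,56],[0,0,-6.3,0,0,0,56]])

```text
t: 13.32
ee_pos: [624.1, 77.8, 3.2]
orientation: [-3.126, -0.316, -0.003]
ft_force: [0.1, -0.6, 0.1]
width: 67.2
```

Call:
move_arm(motion=[[0,0,0,0,0,0,56],[0,0,10,0,0,0,56],[0,0,40,0,0,0,56],[0,0,75,0,0,0,56],[0,0,105,0,0,0,56]])

```text
t: 13.73
ee_pos: [622.9, 78.1, 109.0]
orientation: [-3.126, -0.317, 0.0]
ft_force: [0.7, -0.1, -2.2]
width: 63.3
```

Call:
move_arm(motion=[[-17.4,-31,0,0,0,-0.083,56],[-34.8,-62,0,0,0,-0.166,56],[-52.2,-93,0,0,0,-0.249,56],[-69.6,-124,0,0,0,-0.332,56],[-87,-155,0,0,0,-0.415,56]])

```text
t: 14.15
ee_pos: [535.2, -78.0, 107.9]
orientation: [3.123, -0.339, 0.002]
ft_force: [0.1, -0.4, -1.8]
width: 63.9
```

Call:
move_arm(motion=[[-17.4,-31,0,0,0,-0.083,56],[-34.8,-62,0,0,0,-0.166,56],[-52.2,-93,0,0,0,-0.249,56],[-69.6,-124,0,0,0,-0.332,56],[-87,-155,0,0,0,-0.415,56]])

```text
t: 14.57
ee_pos: [448.1, -233.2, 107.8]
orientation: [2.986, -0.976, 0.001]
ft_force: [0.4, -0.7, -2.2]
width: 64.0
```

Call:
move_arm(motion=[[-17.4,-31,0,0,0,-0.083,56],[-34.8,-62,0,0,0,-0.166,56],[-52.2,-93,0,0,0,-0.249,56],[-70,-125,0,0,0,-0.329,56],[-70,-125,0,0,0,-0.329,56]])

```text
t: 14.98
ee_pos: [377.2, -361.9, 108.1]
orientation: [2.781, -1.457, 0.004]
ft_force: [-0.7, -0.5, -2.0]
width: 63.7
```

Call:
move_arm(motion=[[0,0,0,0,0,0,56],[0,0,0,0,0,0,56],[0,0,0,0,0,0,56],[0,0,0,0,0,0,56]])

```text
t: 15.32
ee_pos: [379.7, -355.8, 107.0]
orientation: [-2.79, 1.443, 0.0]
ft_force: [0.1, 0.7, -1.0]
width: 63.7
```

```bash
python3 - <<'E'
from h import *
for i in range(2): p=get_image('wrist');o=get_obs()
print(o['ee_pos'],o['orientation'],np.abs(o['qvel']).max(),o['width'])
np.save('p8.npy',p,allow_pickle=True)
e=o['ee_pos'];z=106.9+16.3
for t in (130,150,180,200,220):print(t,fit(p,e[0],e[1],z,32,'opp',thr=t))
save(np.hstack([rect(p,447,-308,8,50,4),rect(p,447,-308,42,25,8)]),'r8.png')
save(p['color'],'w8.png')
E
```

```text
[ 379.6718232  -355.96731287  106.93731224] [-2.79013103e+00  1.44361813e+00  2.43380768e-04] 0.0038299884669774106 63.69615362517213
130 (np.float64(381.14), np.float64(-354.1), np.float64(-27.4), np.float64(853.6))
150 (np.float64(380.04), np.float64(-354.82), np.float64(-26.9), np.float64(523.3))
180 (np.float64(379.89), np.float64(-354.89), np.float64(-27.0), np.float64(532.5))
200 (np.float64(379.71), np.float64(-354.91), np.float64(-27.8), np.float64(853.0))
220 (np.float64(302.44), np.float64(-341.16), np.float64(134.1), np.float64(268.3))
```

View pics/r8.png

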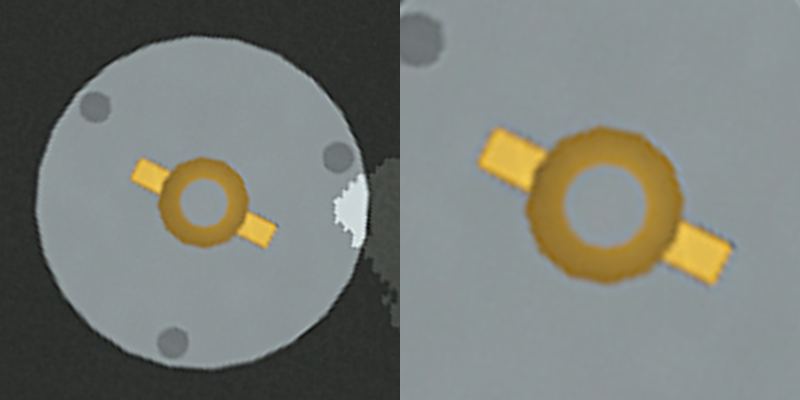

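Arbor_opp is at (447.7,-308.7) with its keys at -27°. The held roller is at (379.9,-354.9) and -27°, so the shift is (67.8,46.2).

Call:
move_arm(motion=[[22,15,0,0,0,0,56],[45,31,0,0,0,0,56],[67.8,46.2,0,0,0,0,56],[67.8,46.2,-20,0,0,0,56],[67.8,46.2,-40,0,0,0,56]])

```text
t: 15.83
ee_pos: [449.6, -309.9, 67.5]
orientation: [2.791, -1.441, 0.006]
ft_force: [-0.6, -0.5, -2.0]
width: 63.2
```

Call:
move_arm(motion=[[0,0,-6,0,0,0,56],[0,0,-13,0,0,0,56],[0,0,-20,0,0,0,56],[0,0,-26,0,0,0,56],[0,0,-32,0,0,0,56]])

```text
t: 16.25
ee_pos: [447.1, -311.1, 34.8]
orientation: [2.788, -1.447, 0.001]
ft_force: [-0.1, 0.1, -2.0]
width: 63.3
```

Call:
move_arm(motion=[[0,0,-8,0,0,0,56],[0,0,-16,0,0,0,56],[0,0,-22,0,0,0,56],[0,0,-24.8,0,0,0,56],[0,0,-24.8,0,0,0,56]])

```text
t: 16.67
ee_pos: [446.7, -310.7, 10.5]
orientation: [-2.788, 1.447, 0.001]
ft_force: [-1.5, 0.7, 7.9]
width: 63.5
```

Call:
move_arm(motion=[[0,0,0,0,0,0,75],[0,0,0,0,0,0,84],[0,0,5,0,0,0,84],[0,0,40,0,0,0,84],[0,0,80,0,0,0,84]])

```text
t: 17.08
ee_pos: [445.2, -309.5, 88.8]
orientation: [-2.788, 1.446, 0.009]
ft_force: [0.8, -1.8, -0.2]
width: 83.7
```

Call:
move_arm(motion=[[33,2,5,0,0,0,84],[67,5,5,0,0,0,84],[101,8,5,0,0,0,84],[101,8,5,0,0,0,84],[101,8,5,0,0,0,84]])

```text
t: 17.5
ee_pos: [549.2, -302.5, 95.3]
orientation: [2.79, -1.444, 0.002]
ft_force: [-0.5, 0.1, -0.6]
width: 84.0
```

```bash
python3 - <<'E'
from h import *
for i in range(3): p=get_image('wrist');o=get_obs()
print(o['ee_pos'],np.abs(o['qvel']).max())
m=mark_of(p,'roller_opp_small')[:2];print(m);
r,c=m[0]['location'];X=atz(p,c,r,0);print(X)
for t in (150,200,235):print(t,fit(p,X[0],X[1],18,24,'opp',thr=t))
save(np.hstack([rect(p,X[0],X[1],18,45,4),cv2.resize(p['color'],(480,360))]),'r9.png')
E
```

```text
[ 546.36274583 -302.47217232   94.59012355] 0.006700225894760754
[{'location': [125.9, 281.3], 'p': 0.76}]
[ 599.91521342 -263.26181056    0.        ]
150 (np.float64(602.18), np.float64(-262.06), np.float64(145.9), np.float64(89.6))
200 (np.float64(602.11), np.float64(-262.13), np.float64(146.1), np.float64(470.2))
235 (np.float64(601.89), np.float64(-262.31), np.float64(147.7), np.float64(509.9))
```

View pics/r9.png

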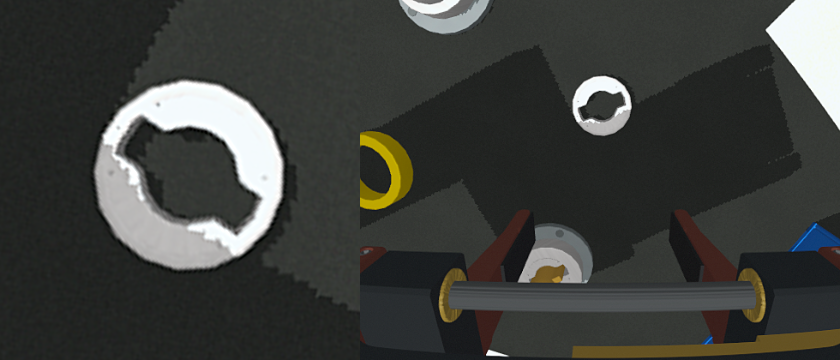

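The small opp roller is at (602.2,-262.1) with θ -34°, so it needs only about +7°.

Call:
move_arm(motion=[[27,20,-10,0,0,0,72],[54.6,40.6,-20,0,0,0,72],[54.6,40.6,-50,0,0,0,72],[54.6,40.6,-75,0,0,0,72],[54.6,40.6,-87,0,0,0,72]])

```text
t: 18.12
ee_pos: [600.0, -261.2, 5.1]
orientation: [2.789, -1.446, -0.007]
ft_force: [-0.0, -0.2, 0.1]
width: 72.2
```

Call:
move_arm(motion=[[0,0,-4,0,0,0,72],[0,0,-6.2,0,0,0,72],[0,0,-6.2,0,0,0,40],[0,0,-6.2,0,0,0,40],[0,0,-6.2,0,0,0,40]])

```text
t: 18.53
ee_pos: [603.3, -262.8, 3.4]
orientation: [-2.788, 1.447, -0.004]
ft_force: [1.1, 0.0, -0.1]
width: 55.2
```

Call:
move_arm(motion=[[0,0,0,0,0,0,40],[0,0,0,0,0,0,40],[0,0,25,0,0,0.122,40],[0,0,65,0,0,0.122,40],[0,0,105,0,0,0.122,40]])

```text
t: 18.95
ee_pos: [601.2, -261.5, 106.8]
orientation: [-2.872, 1.273, 0.006]
ft_force: [1.1, -0.1, -1.4]
width: 47.9
```

Call:
move_arm(motion=[[-31,-15,0,0,0,0,40],[-62,-30,0,0,0,0,40],[-93,-44,0,0,0,0,40],[-124,-59,0,0,0,0,40],[-155,-74,0,0,0,0,40]])

```text
t: 19.37
ee_pos: [446.1, -336.4, 107.3]
orientation: [2.872, -1.273, 0.001]
ft_force: [0.1, -0.6, -1.4]
width: 47.8
```

Call:
move_arm(motion=[[-31,-15,0,0,0,0,40],[-62,-30,0,0,0,0,40],[-62,-30,0,0,0,0,40],[-62,-30,0,0,0,0,40],[-62,-30,0,0,0,0,40]])

```text
t: 19.78
ee_pos: [385.9, -366.5, 107.2]
orientation: [2.871, -1.275, 0.002]
ft_force: [0.8, 0.1, -0.5]
width: 48.1
```

```bash
python3 - <<'E'
from h import *
for i in range(4): p=get_image('wrist');o=get_obs()
print(o['ee_pos'],np.abs(o['qvel']).max(),o['width'])
e=o['ee_pos'];z=106.9+16.3
for t in (110,130,150,180,200):print(t,fit(p,e[0],e[1],z,24,'opp',thr=t,half=35))
save(np.hstack([rect(p,447.7,-308.7,26,45,4),rect(p,447.7,-308.7,42,30,6)]),'r10.png');save(p['color'],'w10.png')
E
```

```text
[ 386.56033502 -365.7304129   106.90434809] 0.0032963639545398253 47.612080340003544
110 (np.float64(386.63), np.float64(-364.77), np.float64(-26.6), np.float64(627.5))
130 (np.float64(386.27), np.float64(-365.04), np.float64(-26.6), np.float64(492.8))
150 (np.float64(386.18), np.float64(-365.1), np.float64(-26.7), np.float64(492.7))
180 (np.float64(361.76), np.float64(-398.0), np.float64(108.8), np.float64(341.2))
200 (np.float64(361.75), np.float64(-398.05), np.float64(108.1), np.float64(340.8))
```

View pics/r10.png

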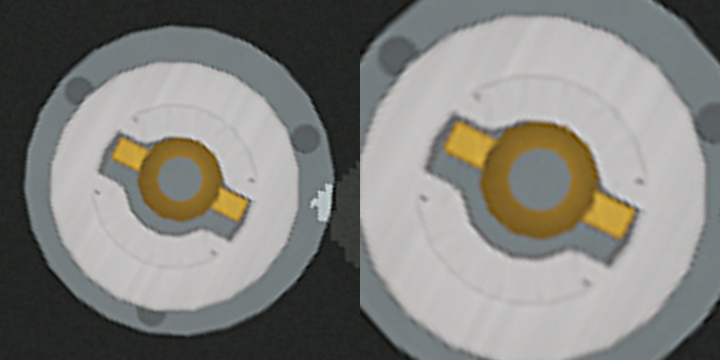

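The large opp roller is seated with both keys in, about 2 mm off-centre. The small one is held at -26.7°. I correct the shift for that 2 mm bias and place it.

Call:
move_arm(motion=[[21,19,0,0,0,0,40],[42,38,0,0,0,0,40],[62.5,57.2,0,0,0,0,40],[62.5,57.2,-15,0,0,0,40],[62.5,57.2,-35,0,0,0,40]])

```text
t: 20.4
ee_pos: [451.2, -308.2, 72.9]
orientation: [2.874, -1.268, 0.007]
ft_force: [-0.3, 0.3, -1.4]
width: 47.9
```

Call:
move_arm(motion=[[0,0,-6,0,0,0,40],[0,0,-12,0,0,0,40],[0,0,-18,0,0,0,40],[0,0,-24,0,0,0,40],[0,0,-28,0,0,0,40]])

```text
t: 20.82
ee_pos: [448.0, -309.2, 43.6]
orientation: [2.872, -1.274, 0.0]
ft_force: [-0.5, 0.1, -1.6]
width: 48.0
```

Call:
move_arm(motion=[[0,0,-6,0,0,0,40],[0,0,-10,0,0,0,40],[0,0,-14,0,0,0,40],[0,0,-15.8,0,0,0,40],[0,0,-15.8,0,0,0,40]])

```text
t: 21.23
ee_pos: [448.0, -309.1, 29.0]
orientation: [2.872, -1.274, -0.0]
ft_force: [-3.8, 1.4, 11.7]
width: 47.6
```

Call:
move_arm(motion=[[0,0,0,0,0,0,60],[0,0,0,0,0,0,75],[0,0,5,0,0,0,80],[0,0,40,0,0,0,84],[0,0,78,0,0,0,84]])

```text
t: 21.65
ee_pos: [446.4, -307.8, 105.0]
orientation: [-2.871, 1.273, 0.009]
ft_force: [0.3, -1.4, 0.1]
width: 77.8
```

Call:
move_arm(motion=[[-21,-19,0,0,0,0,84],[-42,-38,0,0,0,0,84],[-63,-57,0,0,0,0,84],[-63,-57,0,0,0,0,84],[-63,-57,0,0,0,0,84]])

```text
t: 22.07
ee_pos: [384.3, -366.7, 106.4]
orientation: [2.87, -1.278, 0.0]
ft_force: [-0.1, -0.3, 0.0]
width: 84.0
```

```bash
python3 - <<'E'
from h import *
for i in range(4): p=get_image('wrist');o=get_obs()
print(o['ee_pos'],o['ft_force'])
for z in (40,44,48,54):
  for t in (130,160): print(z,t,fit(p,447.7,-308.7,z,24,'opp',thr=t))
q=get_image('side');s=get_image('scene')
c=lambda P,X:(lambda a:cv2.resize(P['color'][int(a[1])-35:int(a[1])+35,int(a[0])-40:int(a[0])+40],(343,300),interpolation=cv2.INTER_CUBIC))(proj(P,X)[0])
A=[447.7,-308.7,30];B=[612.2,-100.8,30]
save(np.vstack([np.hstack([cv2.resize(rect(p,447.7,-308.7,44,45,4),(300,300)),c(q,B)]),np.hstack([c(q,A)[:,:300],c(s,B)])]),'r11.png')
for n,P in(('side',q),('scene',s)):
  for l in('dish','tape'):
    for m in mark_of(P,l)[:1]: r,cc=m['location'];print(n,l,atz(P,cc,r,0).round())
E
```

```text
[ 385.65302516 -365.38246615  105.99893894] [ 0.32385683  0.31803756 -0.09841397]
40 130 (np.float64(447.73), np.float64(-309.13), np.float64(153.1), np.float64(823.7))
40 160 (np.float64(543.53), np.float64(-339.2), np.float64(-33.4), np.float64(12.7))
44 130 (np.float64(447.84), np.float64(-309.23), np.float64(153.0), np.float64(749.1))
44 160 (np.float64(529.24), np.float64(-306.06), np.float64(129.1), np.float64(11.7))
48 130 (np.float64(447.44), np.float64(-309.13), np.float64(153.1), np.float64(675.7))
48 160 (np.float64(527.77), np.float64(-304.86), np.float64(123.0), np.float64(11.4))
54 130 (np.float64(447.22), np.float64(-309.19), np.float64(152.9), np.float64(558.9))
54 160 (np.float64(456.37), np.float64(-304.87), np.float64(121.7), np.float64(1023.9))
side dish [618. 264.   0.]
side tape [ 429. -127.    0.]
scene dish [623. 266.   0.]
scene tape [ 432. -119.    0.]
```

View pics/r11.png

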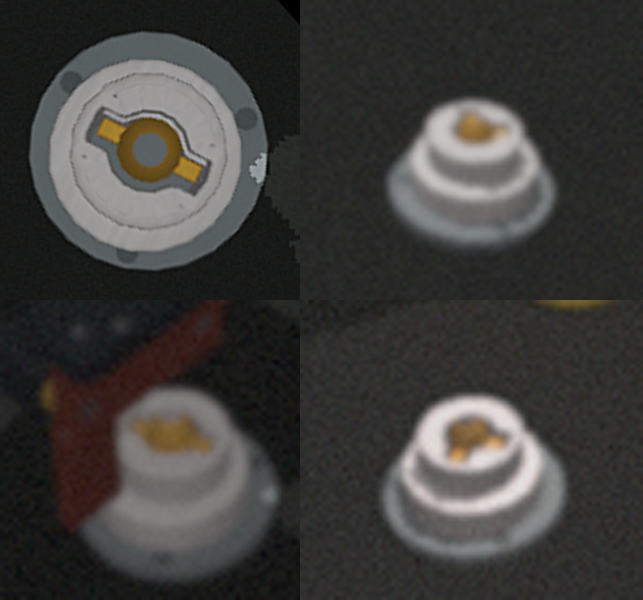

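Both stacks look level and seated. On arbor_opp the keys sit in the keyways, and the small roller's rim at z=44 measures close to 48 mm. The dish and tape have not moved. Handing in.

```bash
python3 -c "
from workcell import *
print(close_job())"
```

```text
the job is handed in; nothing more can be done
None
```

I put all four rollers on their matching arbors, large below and small on top, and handed the job in at about 22 s. `close_job` gives no verdict, so the result rests on my own last checks.

- **Arbor with keys at a right angle:** the wrist camera showed the large roller seated with both keys in its keyways, about 1 mm off-centre. I set the small one down with the gripper at the height for full seating. No contact force was felt there, and I then checked it only in the scene and side pictures, where the stack looks level and fully down.
- **Arbor with keys opposite:** the wrist camera showed both rollers with the keys in their keyways. The large one is about 2 mm off-centre and the small one about 0.5 mm, against the 6 mm limit. The arm felt contact when setting each one down (8 N and 12 N).
- **Dish and tape:** they were never touched. My start and end position estimates agree to about 10 mm, which is about how well I can locate them from those two cameras.
- **Contacts and disagreements:**
  - The fingers bumped the table once, at about 28 N, while picking up the small right-angle roller.
  - The fits of rollers held in the gripper were off by 1–2 mm from where they ended up.
  - The last fits of the top roller on the opposite-keys arbor had high residuals because it was in shadow. I judged its seating mainly from the picture, where its rim measured about 46.5 mm against the true 48 mm.

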